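# Load the reel hook at the soldering bench

### The arm

A 6-joint arm with a two-finger parallel gripper is mounted at the origin on the work surface. World frame = base frame: x ahead of the robot, y to its left, z up, the work surface at z = 0. Lengths are in mm, angles in rad, forces in N, time in s.
With the tool pointing down it reaches from about 350 to 875 mm from the base axis. Payload 15.5 kg.
Tool frame: the origin (TCP) lies midway between the tips of the shut fingers; the grasp point (between the pads) lies 19 mm behind it; z points along the fingers, y is the line along which they close (so a half turn about z gives the same grasp; the last joint's range is limited). The gripper opens to 85 mm and grips with 20 to 120 N. Pads are 22 mm wide; open, the fingers measure 114 mm over their backs; the gripper's body (76 mm by 85 mm) begins 54 mm behind the grasp point. The pads swing forward as they close: fully open they stand 13 mm farther back than shut.
Start: joints at [1.149, 0.494, 1.345, -0, 1.302, -0.096], TCP at [200.629, 591.924, 191.677] pointing down, gripper open.
Joint ranges: [-2.91, 2.91], [-0.82, 2.16], [0.22, 2.67], [-1.22, 4.37], [0.12, 2.79], [-3.08, 3.08]. Speed limits (rad/s): [1.89, 1.89, 2.57, 3.01, 3.01, 3.01].

### API

Orientations are given as a rotation vector (axis times angle).
In Python, from bench import status, optics, ticket gives the robot as it stands. The module is installed in compiled form; this text tells all that it offers.
- The arm moves only by the shell command python3 -m handwheel 'ROWS' [OPENING]. ROWS is JSON, a list of rows, each a list of 6 numbers: the shift along the tool's x, y, z in m, then the turn, a rotation vector about the tool's x, y, z in rad. In form: [[x, y, z, ax, ay, az], ...]. A call has exactly 5 rows; each row shifts and turns the commanded pose from where the row before left it, along the tool's axes as they then stand; what a row does not reach is not made up. A row lasts 1/8 s, in which the tool goes at most 62.5 mm and 10.7 degrees, less where a joint would pass 70% of its speed; a pose out of reach is approached as far as the arm can. A call with a gripper value outside its range is refused whole. OPENING is the finger opening in m, from 0 to 0.0854, set as the call begins (- or left out, the last holds). The fingers move at their own pace and stop on an object; the grip force is fixed at half the most. Time passes only in rows, so rows that do not move let the fingers close, or fill a call up. It gives the time, the measured TCP pose, the force, the opening and the grip force at its end, in the units of the state.
- status.state(): the state, without advancing time (a new reading comes with each control period).
- optics.read_camera(name): name is "side" or "top"; returns a dict with "pixels" (480x640x3 uint8, red, green, blue), "range_z" (480x640 float32, mm along the optical axis (not along the pixel's ray), 0 where there is no reading), "vfov" (degrees; the focal length in pixels is half the picture's height over the tangent of half this angle, whatever the lens; pixels are square), "cx", "cy" (the principal point, pixels), "view" (4x4, takes a point from world to camera coordinates). Camera axes: x right, y down, z forward; pixel columns grow to the right and rows downward; lengths in mm; the calibration is good to about 2 mm. A picture is of the moment at which its call begins.
- ticket.job_done(): hands the job in; it is judged then, once.
The state is a dict: "time": time; "qpos": joint angles; "joint_velocities": joint speeds; "tau": joint torques, N m; "ee_pos": TCP position; "tcp_rot": TCP orientation; "ft_force": force on the tool from outside, world axes, zero at the start; "torque": the same for the moment, N m; "finger_gap": finger opening in mm; "gripper_force": force on a finger pad.
Only numpy, scipy, OpenCV 4.12 (cv2) and the standard library are available. Lean on these libraries where they do the work, as an engineer would, in place of code of your own. Each camera call takes 0.05 s, during which the arm holds its last target. There are 200 camera calls.

### The job

Hang the three reels on the slanted hook of the reel stand, each with its foot towards the stand: the large blue one first, then the medium orange one, then the small green one, each nested in the dished face of the one before. Then press the whole stack, with the stiff brake collar behind it, fully home down to the red end stop, without forcing the hook, and let go. Leave the meter, the cutters and the phone where they are.

Things in the scene. Friction and masses are not known exactly. Their poses are not given: they have to be found in the camera images.
- large_reel_center (a point): Blue plastic reel of solder, 70 mm across, about 0.22 kg. Lies dished face up. 25 mm tall: a foot 44 mm across, 5 mm tall, then a round body 20 mm tall; bore 18 mm through its z axis. The upper face has a recess 52 mm across, 6 mm deep, for the next reel's foot; nested reels sit 20 mm apart. This point is its centre, 12.5 mm above the foot's underside; z runs from foot to dished face.
- medium_reel_center (a point): Orange plastic reel of copper wire, 64 mm across, about 0.17 kg. Lies dished face up. 25 mm tall: a foot 44 mm across, 5 mm tall, then a round body 20 mm tall; bore 18 mm through its z axis. The upper face has a recess 52 mm across, 6 mm deep, for the next reel's foot; nested reels sit 20 mm apart. This point is its centre, 12.5 mm above the foot's underside; z runs from foot to dished face.
- small_reel_center (a point): Green plastic reel of steel-grey wire, 58 mm across, about 0.13 kg. Lies dished face up. 25 mm tall: a foot 44 mm across, 5 mm tall, then a round body 20 mm tall; bore 18 mm through its z axis. The upper face has a recess 52 mm across, 6 mm deep, for the next reel's foot; nested reels sit 20 mm apart. This point is its centre, 12.5 mm above the foot's underside; z runs from foot to dished face.
- hook: Steel hook arm of the fixed stand: a straight rod 14 mm thick pointing to the robot side and up, 65 degrees above level. Origin on its axis at the red end stop (38 mm across), 140 mm above the bench; z runs along the rod to the free tip, 88 mm away, the last 12 mm tapering to 5 mm; y is level. A 16 mm post goes down behind the stop.
- stand: Fixed dark steel stand that carries the hook. Origin at the centre of the underside of its base plate, 110 x 100 x 10 mm, long side along x; the post stands 45 mm to the +x side, the hook rod leans to the -x side.
- brake (a joint): Black rubber collar with a yellow band, 48 mm across, 8 mm thick, on the hook rod. Value: its gap in m to the red stop, 0 = home, at most 0.030. The first reel's foot rests on its outer face, 8 mm farther out. It slides at about 9 N (more than the reels' weight), stays where left, and is firm at the stop; press with no more than about 40 N.
- meter: Bystander: red multimeter, 140 x 75 x 36 mm, flat on the bench, origin at the centre of its underside, long side along x.
- cutters: Bystander: side cutters with a red and a black handle, 135 mm long, 13 mm tall, flat on the bench; origin at the pivot's underside, jaws towards x (35 mm), handles towards -x (100 mm).
- phone: Bystander: black phone, 72 x 150 x 9 mm, flat on the bench beyond the stand, origin at the centre of its underside, long side along y.
There are look-alikes about, which are no part of the job. Of the things that look like the part that bears medium_reel_center, take the one that is farthest to the robot's right at the start.

How it is judged:
By the outcome, as a careful person would: the job done as asked, in the order asked, and still so for the second after the job is handed in, with the robot touching nothing.
It also fails if it takes over 72 s, if anything falls off the work surface, if the arm or the gripper's body presses on something with over 40 N, if the wrist force passes 120 N, or if a joint passes its speed limit or range.

## Working session

There is one attempt and no reset: what is moved stays moved. The work goes in short steps, Python scripts to look and compute and a shell command to move; the robot and the scene stay as the last step left them, time stands still between calls to the robot, and variables do not carry over. Pictures are saved under pics/ and viewed, at most 10 in all, crops included, and the job is handed in when it is done.

```bash
mkdir -p pics; cat > h.py <<'E'
import numpy as np,cv2
from bench import status,optics,ticket
def cam(n):
    c=optics.read_camera(n); p=c["pixels"]; d=c["range_z"]; f=240/np.tan(np.radians(c["vfov"]/2))
    v,u=np.mgrid[0:480,0:640]; P=np.stack([(u-c["cx"])/f*d,(v-c["cy"])/f*d,d],-1)
    V=np.array(c["view"]); W=(P-V[:3,3])@V[:3,:3]; W[d==0]=np.nan
    return p,W,c
def save(n,p): cv2.imwrite("pics/"+n,p[:,:,::-1])
E
python3 - <<'E'
from h import *
for n in("top","side"):
    p,W,c=cam(n); save(n+"0.png",p); np.savez("pics/"+n+"0.npz",p=p,W=W); print(n,c["vfov"],c["cx"],c["cy"],np.round(c["view"],3).tolist())
print(status.state())
E
```

```text
top 49.51243233957972 321.8068978125473 241.6475393547176 [[0.026, -1.0, 0.003, -30.788], [-0.996, -0.026, -0.083, 610.601], [0.083, -0.001, -0.997, 1266.736], [0.0, 0.0, 0.0, 1.0]]
side 48.653505397436334 315.26264606597385 243.28582129565422 [[0.981, -0.191, -0.011, -587.539], [-0.111, -0.522, -0.846, 170.123], [0.156, 0.831, -0.533, 1255.845], [0.0, 0.0, 0.0, 1.0]]
{'time': 0.1, 'qpos': array([ 1.14848808e+00,  4.94107532e-01,  1.34604426e+00,  6.23314529e-05,
        1.30246921e+00, -9.55297249e-02]), 'joint_velocities': array([ 7.71831066e-04, -7.03726032e-04,  8.41443903e-05, -6.76738240e-04,
       -2.75057315e-04,  4.79303583e-04]), 'tau': array([ 2.18162386e-03, -8.83590245e+01, -3.84563470e+01,  2.65000335e-04,
        5.21617272e-03, -5.77904939e-05]), 'ee_pos': array([200.47486433, 591.61810759, 191.17673545]), 'tcp_rot': array([-5.10995004e-01, -3.09943010e+00,  1.53715074e-03]), 'ft_force': array([ 0.23813798, -0.05289026, -0.46690028]), 'torque': array([-0.02895798, -0.01734861, -0.00791021]), 'gripper_force': 0.0, 'finger_gap': 85.33969829757925}
```

View pics/top0.png

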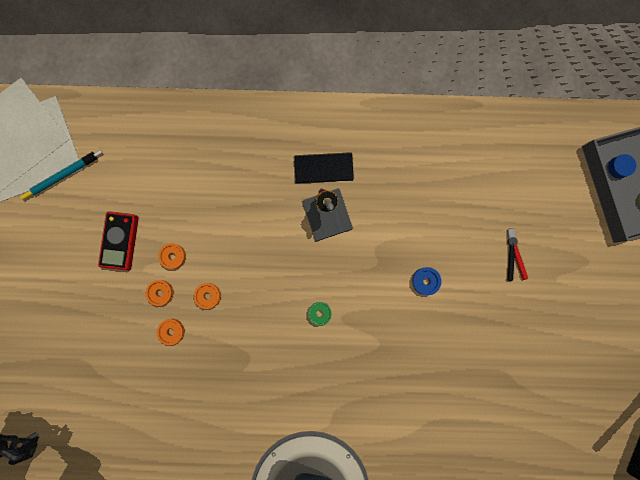

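View pics/side0.png

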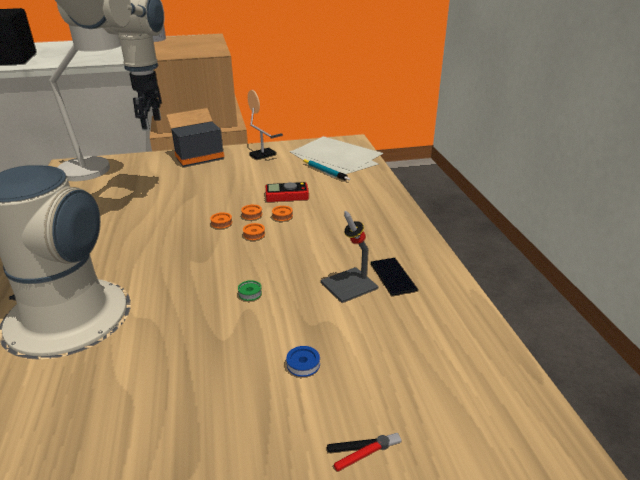

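The top view shows blue at (426,281), green at (319,314), the hook tip near (328,205), and the stand plate at (328,215). There are four orange candidates: (172,257), (159,293), (207,296) and (170,332). The robot's right is image right (-y), so (207,296) is the one meant. I'll confirm it in a crop while measuring.

```bash
python3 - <<'E'
from h import *
from scipy.optimize import least_squares
crops=[]
D={n:np.load(f"pics/{n}0.npz") for n in("top","side")}
for n in D:
    p,W=D[n]["p"],D[n]["W"]; hsv=cv2.cvtColor(p,cv2.COLOR_RGB2HSV)
    for name,lo,hi in(("blue",105,125),("green",55,85),("orange",5,14)):
        m=((hsv[...,0]>=lo)&(hsv[...,0]<=hi)&(hsv[...,1]>150)&(hsv[...,2]>60)).astype(np.uint8)
        k,l,s,c=cv2.connectedComponentsWithStats(m)
        for i in range(1,k):
            if 60<s[i,4]<3000:
                q=W[l==i]; q=q[np.isfinite(q[:,2])]; zt=np.percentile(q[:,2],90)
                if not -5<zt<60: continue
                t=q[q[:,2]>zt-4]; r=cv2.minEnclosingCircle(t[:,:2].astype(np.float32))
                print(n,name,c[i].round(),"ztop",zt.round(1),"circ",np.round(r[0],1),round(r[1],1),"med",np.median(t,0).round(1))
p,W=D["top"]["p"],D["top"]["W"]
# stand plate
for n in D:
    p,W=D[n]["p"],D[n]["W"]
    box=(slice(180,250),slice(290,365)) if n=="top" else (slice(200,305),slice(315,385))
    w=W[box].reshape(-1,3); 
    pl=w[(abs(w[:,2]-10)<4)&(p[box].reshape(-1,3).max(1)<110)]
    if n=="side": pl=pl[:]
    print(n,"plate",cv2.minAreaRect(pl[:,:2].astype(np.float32)),len(pl),np.median(pl[:,2]))
    h=w[w[:,2]>100]; print("high pts",len(h)); 
    for z in range(120,240,10):
        s=h[abs(h[:,2]-z)<5]
        if len(s): print(z,len(s),np.median(s,0).round(1),s.min(0).round(0),s.max(0).round(0))
p=D["top"]["p"]; a=cv2.resize(p[235:355,140:230],None,fx=4,fy=4); b=cv2.resize(D["side"]["p"][200:300,320:400],(384,480))
save("crop1.png",np.hstack([a,b]))
E
```

```text
top blue [624. 165.] ztop 39.6 circ [ 823.1 -764.8] 28.7 med [ 821.7 -765.5   37.8]
top blue [427. 281.] ztop 26.4 circ [ 520.6 -275.7] 34.9 med [ 518.8 -274.3   24.9]
top green [320. 313.] ztop 22.8 circ [434.3 -14.3] 27.6 med [435.9 -17.8  21. ]
top orange [172. 256.] ztop 26.5 circ [566.9 358.7] 31.8 med [568.9 358.7  25.4]
top orange [159. 293.] ztop 25.9 circ [475.8 385.5] 32.3 med [474.1 382.1  24.9]
top orange [207. 296.] ztop 25.5 circ [470.2 266.7] 32.0 med [468.9 268.   24.6]
top orange [170. 332.] ztop 25.0 circ [380.6 353.7] 32.2 med [376.5 353.3  23.7]
side blue [303. 358.] ztop 25.5 circ [ 518.3 -275.1] 35.2 med [ 518.4 -274.7   24.4]
side green [249. 289.] ztop 23.2 circ [431.1 -16.1] 26.7 med [430.5 -16.7  20.5]
side orange [199. 158.] ztop 29.9 circ [318.7 872.9] 91.5 med [313.3 832.9  29. ]
side orange [251. 212.] ztop 26.0 circ [471.1 383.2] 35.7 med [471.6 378.7  25.2]
side orange [282. 213.] ztop 25.5 circ [566.9 357.9] 34.6 med [562.9 357.   24.5]
side orange [221. 220.] ztop 25.3 circ [378.5 350.8] 36.3 med [374.8 352.4  24.5]
side orange [254. 231.] ztop 25.2 
[... 863 characters left out ...]
476705852803097
high pts 477
120 17 [711.3 -20.4 118.3] [702. -23. 115.] [718. -13. 124.]
130 33 [689.8 -26.3 132.7] [683. -38. 125.] [712. -10. 135.]
140 64 [703.5 -27.2 139.8] [684. -38. 135.] [718. -16. 145.]
150 20 [692.8 -26.7 149.4] [668. -42. 145.] [716. -14. 155.]
160 105 [679.2 -30.7 160.9] [666. -47. 155.] [705.   1. 165.]
170 103 [698.4 -27.4 170.4] [673. -47. 165.] [711.  -2. 175.]
180 28 [682.8 -28.  179.5] [674. -33. 176.] [708. -11. 185.]
190 22 [677.2 -30.9 190.6] [669. -35. 186.] [686. -25. 195.]
200 20 [673.4 -32.2 200.1] [665. -38. 196.] [682. -26. 204.]
210 24 [668.9 -33.1 210. ] [663. -37. 206.] [677. -25. 215.]
220 9 [666.4 -33.2 216.6] [664. -38. 215.] [671. -28. 220.]
```

View pics/crop1.png

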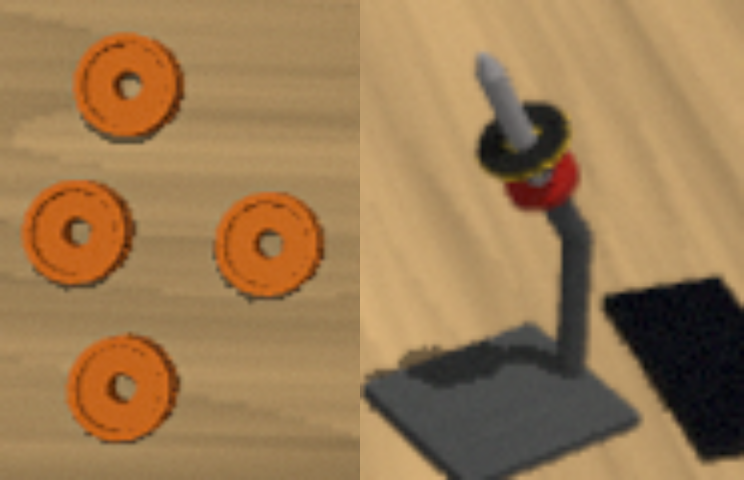

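The left half of the crop shows four identical orange reels, and the right-most at crop (270,243) = top (207,296) is the target, at about (470, 267). The right half shows the hook: the tip is at the upper left, and the collar stands off the red stop by a visible gap. Next I fit the hook axis.

```bash
cat >> h.py <<'E'
def proj(c,X):
    V=np.array(c["view"]); f=240/np.tan(np.radians(c["vfov"]/2)); q=np.atleast_2d(X)@V[:3,:3].T+V[:3,3]
    return np.c_[q[:,0]/q[:,2]*f+c["cx"],q[:,1]/q[:,2]*f+c["cy"]]
def atz(c,uv,z):
    V=np.array(c["view"]); f=240/np.tan(np.radians(c["vfov"]/2)); R=V[:3,:3]; o=-R.T@V[:3,3]
    d=np.c_[(np.atleast_2d(uv)-[c["cx"],c["cy"]])/f,np.ones(len(np.atleast_2d(uv)))]@R
    return o+d*((z-o[2])/d[:,2])[:,None]
def hz(psi): return np.array([-.4226*np.cos(psi),-.4226*np.sin(psi),.9063])
E
python3 - <<'E'
from h import *
from scipy.optimize import least_squares
C={}
for n in("top","side"):
    p,W,c=cam(n); hsv=cv2.cvtColor(p,cv2.COLOR_RGB2HSV); C[n]=[p,W,c,hsv]
    # reels: rim circle from outline at mid... use top-face pixels, ray to z=25
    for name,lo,hi,uv in(("blue",105,125,{"top":(427,281),"side":(303,358)}),("green",55,85,{"top":(320,313),"side":(249,289)}),("orange",5,14,{"top":(207,296),"side":(254,231)})):
        u,v=uv[n]; m=np.zeros((480,640),bool); m[v-25:v+25,u-25:u+25]=True
        m&=(hsv[...,0]>=lo)&(hsv[...,0]<=hi)&(hsv[...,1]>110)&(hsv[...,2]>40)
        cs,_=cv2.findContours(m.astype(np.uint8),cv2.RETR_CCOMP,cv2.CHAIN_APPROX_NONE)
        holes=[x for x in cs if 15<cv2.contourArea(x)<200]
        for x in holes: print(n,name,"bore at z=19",atz(c,x[:,0].mean(0),19).round(1),cv2.contourArea(x))
        q=W[m]; q=q[np.isfinite(q[:,2])]; print("  zs",np.percentile(q[:,2],[10,50,90]).round(1))
    box=np.zeros((480,640),bool)
    if n=="top": box[180:225,310:345]=True
    else: box[205:240,340:365]=True
    m=box&(hsv[...,1]<55)&(p.max(2)>75)&(np.nan_to_num(W[...,2])>176)
    vv,uu=np.nonzero(m); C[n].append(np.c_[uu,vv].astype(float)); print(n,"rodpix",len(uu),uu.min(),uu.max(),vv.min(),vv.max())
def res(x,names):
    r=[]
    o=np.array([x[0],x[1],140]); 
    for n in names:
        a,b=proj(C[n][2],np.array([o+hz(x[2])*40,o+hz(x[2])*88])); t=(b-a)/np.linalg.norm(b-a)
        q=C[n][4]-a; r+=list(q[:,0]*t[1]-q[:,1]*t[0])
        r+=[5*((q@t).max()-np.linalg.norm(b-a))]
    return r
for names in(("top","side"),("side",),("top",)):
    s=least_squares(res,[703,-18,.35],args=(names,),loss="soft_l1"); x=s.x
    print(names,x.round(3),np.degrees(x[2]).round(1),"tip",(np.array([x[0],x[1],140])+88*hz(x[2])).round(1),"rms",np.sqrt(np.mean(np.square(s.fun))))
# plate yaw from dark pixels
for n in C:
    p,W,c,hsv,_=C[n]
    b=np.zeros((480,640),bool); 
    if n=="top": b[188:245,300:356]=True
    else: b[265:302,318:380]=True
    m=(b&(p.max(2)<105)&(hsv[...,1]<70)&(abs(np.nan_to_num(W[...,2])-10)<5)).astype(np.uint8)
    m=cv2.morphologyEx(m,cv2.MORPH_OPEN,np.ones((3,3)))
    vv,uu=np.nonzero(m); g=atz(c,np.c_[uu,vv],10)[:,:2].astype(np.float32); print(n,"plate",cv2.minAreaRect(g))
    o=np.array([s.x[0],s.x[1],140])
E
```

```text
top blue bore at z=19 [[ 520.6 -275.9   19. ]] 46.0
  zs [16.2 21.1 26.4]
top green bore at z=19 [[434.1 -13.3  19. ]] 54.5
  zs [15.4 19.3 24.4]
top orange bore at z=19 [[470.2 264.7  19. ]] 34.5
  zs [12.  19.6 25.3]
top rodpix 46 325 332 199 209
  zs [13.9 20.7 25.9]
side green bore at z=19 [[431.   -1.9  19. ]] 177.5
  zs [11.9 19.3 24.8]
side orange bore at z=19 [[404.8 346.   19. ]] 21.0
side orange bore at z=19 [[544.4 356.9  19. ]] 73.0
  zs [ 7.1 19.  25.3]
side rodpix 86 345 355 211 226
('top', 'side') [ 7.00642e+02 -2.28910e+01  2.47000e-01] 14.2 tip [664.6 -32.  219.8] rms 1.4698751460810024
('side',) [ 7.00501e+02 -2.13690e+01  2.47000e-01] 14.2 tip [664.4 -30.5 219.8] rms 1.5212642794425217
('top',) [ 7.00772e+02 -2.17100e+01  3.13000e-01] 18.0 tip [665.4 -33.2 219.8] rms 1.3076634359101917
top plate ((682.090576171875, -26.062896728515625), (109.18497467041016, 98.31246185302734), 19.91504669189453)
side plate ((679.7239379882812, -28.626113891601562), (110.6538314819336, 103.81326293945312), 18.834491729736328)
```

```bash
cat >> h.py <<'E'
from scipy.spatial.transform import Rotation as Ro
PSI=.34; HO=np.array([701.,-21.,140.])
def Rt(tilt=0.,psi=PSI):
    x=[-np.cos(psi),-np.sin(psi),0]; z=[0,0,-1.]; return Ro.from_matrix(np.c_[x,np.cross(z,x),z])*Ro.from_rotvec([0,-tilt,0])
def plan(pos,tilt=0.,psi=PSI):
    s=status.state(); R=Ro.from_rotvec(s["tcp_rot"]); T=Rt(tilt,psi); d=np.array(pos)-s["ee_pos"]
    print("t",round(s["time"],2),"pos",s["ee_pos"].round(1),"gap",round(s["finger_gap"],1),"gf",round(s["gripper_force"],1),"F",s["ft_force"].round(1))
    print("turn now",(R.inv()*T).as_rotvec().round(3),"shift now-frame",R.inv().apply(d).round(1),"target-frame",T.inv().apply(d).round(1))
TILT=np.radians(25)
def hook(s): return HO+s*hz(PSI)
E
python3 -c "
from h import *
plan([520,-275.7,120]);plan([470,266.5,120])"
python3 -m handwheel '[[0,0,0,0,0,-0.135],[0,0,0,0,0,-0.135],[0,0,0,0,0,-0.135],[0,0,0,0,0,-0.135],[0,0,0,0,0,-0.135]]' 0.0854
python3 -c "
from h import *
plan([520,-275.7,120])"
```

```text
t 0.2 pos [200.5 591.7 191.3] gap 85.2 gf 0.0 F [ 1.1 -0.1 -0.6]
turn now [-0.001 -0.    -0.667] shift now-frame [-581.  -718.9   71.8] target-frame [ -11.9 -924.3   71.3]
t 0.2 pos [200.5 591.7 191.3] gap 85.2 gf 0.0 F [ 1.1 -0.1 -0.6]
turn now [-0.001 -0.    -0.667] shift now-frame [-359.6 -221.4   71.5] target-frame [-145.6 -396.5   71.3]
time: 0.82
ee_pos: [200.6, 591.8, 191.5]
tcp_rot: [0.551, -3.093, 0.001]
ft_force: [-0.1, 0.4, -0.2]
finger_gap: 85.6
gripper_force: 0.0
t 0.82 pos [200.6 591.8 191.5] gap 85.6 gf 0.0 F [-0.1  0.4 -0.2]
turn now [-0.    -0.     0.013] shift now-frame [-1.000e-01 -9.244e+02  7.180e+01] target-frame [ -11.9 -924.4   71.5]
```

```bash

python3 -m handwheel '[[0,-0.046,0,0,0,0.013],[0,-0.046,0,0,0,0],[0,-0.046,0,0,0,0],[0,-0.046,0,0,0,0],[0,-0.046,0,0,0,0]]' >/dev/null
python3 -m handwheel '[[0,-0.046,0,0,0,0],[0,-0.046,0,0,0,0],[0,-0.046,0,0,0,0],[0,-0.046,0,0,0,0],[0,-0.046,0,0,0,0]]' >/dev/null
python3 -m handwheel '[[0,-0.046,0,0,0,0],[0,-0.046,0,0,0,0],[0,-0.046,0,0,0,0],[0,-0.046,0,0,0,0],[0,-0.046,0,0,0,0]]' >/dev/null
python3 -m handwheel '[[0,-0.046,0,0,0,0],[0,-0.046,0,0,0,0],[0,-0.046,0.02,0,0,0],[0,-0.046,0.02,0,0,0],[0,-0.03,0.02,0,0,0]]' >/dev/null
python3 -c "
from h import *
plan([520,-275.7,2])"
```

```text
t 3.33 pos [ 499.  -263.6  130.9] gap 85.5 gf 0.0 F [ 0.1 -0.6 -0.3]
turn now [-0.     0.    -0.006] shift now-frame [-15.8 -18.2 128.9] target-frame [-15.7 -18.4 128.9]
```

```bash

python3 -m handwheel '[[-0.0158,-0.0183,0.02,0,0,-0.006],[0,0,0.03,0,0,0],[0,0,0.03,0,0,0],[0,0,0.0,0,0,0],[0,0,0,0,0,0]]' >/dev/null
python3 -c "
from h import *
plan([520,-275.7,2])
p,W,c=cam('side'); a=cv2.resize(p[290:410,230:370],None,fx=5,fy=5)[:600,:700]; save('b1.png',a)"
```

```text
t 3.95 pos [ 520.  -273.9   52.7] gap 85.5 gf 0.0 F [ 0.2 -0.2 -0.1]
turn now [-0.001  0.001  0.001] shift now-frame [ 0.6 -1.7 50.7] target-frame [ 0.6 -1.7 50.7]
```

View pics/b1.png

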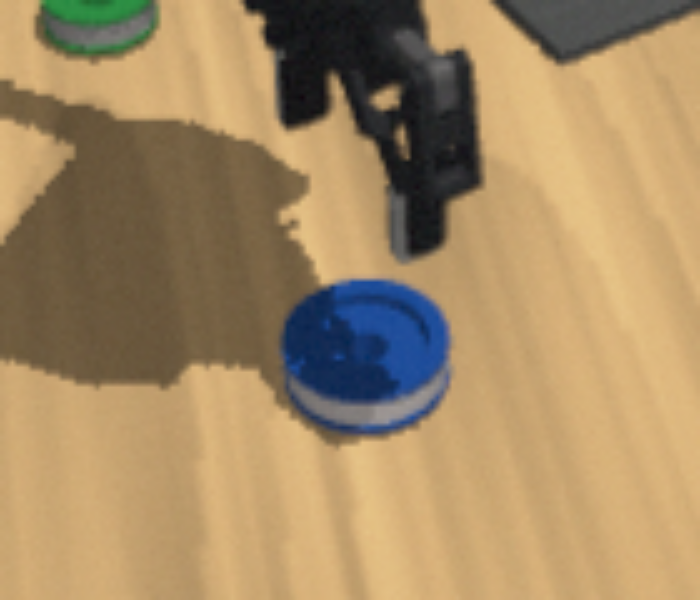

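The side crop shows the blue reel at crop (366,350) with the open fingers above and behind it at (300,110) and (425,230). That is consistent with the measured poses, so I go down and grip.

```bash

python3 -m handwheel '[[0.0006,-0.0017,0.02,0,0,0],[0,0,0.02,0,0,0],[0,0,0.0107,0,0,0],[0,0,0,0,0,0],[0,0,0,0,0,0]]'
python3 -m handwheel '[[0,0,0,0,0,0],[0,0,0,0,0,0],[0,0,0,0,0,0],[0,0,0,0,0,0],[0,0,0,0,0,0]]' 0.06
python3 -c "
from h import *
plan([520,-275.7,52])"
```

```text
time: 4.62
ee_pos: [520.0, -275.8, 1.9]
tcp_rot: [-0.533, 3.095, -0.001]
ft_force: [0.6, 0.0, -0.4]
finger_gap: 85.0
gripper_force: 0.0
time: 5.25
ee_pos: [519.5, -275.4, 1.0]
tcp_rot: [0.533, -3.096, -0.0]
ft_force: [-0.3, 0.2, 0.1]
finger_gap: 60.3
gripper_force: 0.0
t 5.25 pos [ 519.5 -275.4    1. ] gap 60.3 gf 0.0 F [-0.3  0.2  0.1]
turn now [ 0.    -0.     0.001] shift now-frame [ -0.4  -0.4 -51. ] target-frame [ -0.4  -0.4 -51. ]
```

```bash

python3 -c "
from h import *
p,W,c=cam('side'); a=cv2.resize(p[290:410,230:370],None,fx=4,fy=4); q,W,c=cam('top'); print(proj(c,[[520,-276,20]])); b=cv2.resize(q[240:320,390:470],(480,480));save('b2.png',cv2.resize(np.hstack([a,b]),(800,370)))"
```

```text
[[426.13257355 281.22592711]]
```

View pics/b2.png

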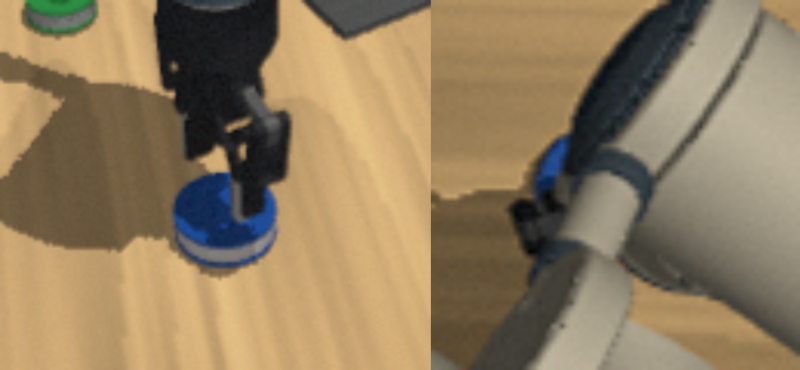

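The side crop shows the near finger at (250,195) standing on or over the reel's dished face, with the reel at (225,220), not outside its rim. I check where the fingers measure in camera coordinates.

```bash

python3 -c "
from h import *
p,W,c=cam('side')
s=status.state();R=Ro.from_rotvec(s['tcp_rot']).as_matrix();print(R.round(2).tolist(),s['ee_pos'],s['qpos'].round(3))
for y in(-36,0,36): print(y,proj(c,s['ee_pos']+R@[0,y,-7]))
# dark gripper pixels near
m=(p.max(2)<60); m[:290]=0;m[410:]=0;m[:,:230]=0;m[:,370:]=0
w=W[m];w=w[np.isfinite(w[:,2])]
for z in range(0,90,8):
  q=w[abs(w[:,2]-z)<4]
  if len(q): print(z,len(q),q.min(0).round(),np.median(q,0).round(),q.max(0).round())
for v in range(330,362,3): print(v,[(u,W[v,u].round().tolist(),p[v,u].tolist()) for u in (309,313)])
"
```

```text
[[-0.94, -0.33, 0.0], [-0.33, 0.94, -0.0], [-0.0, -0.0, -1.0]] [ 519.54497453 -275.44503818    0.95210845] [-0.589  0.683  1.616  0.     0.843 -2.501]
-36 [[311.9616141 374.140995 ]]
0 [[303.23025874 363.15343438]]
36 [[294.90579572 352.67790817]]
0 2 [630. -49.  -0.] [632. -45.   2.] [634. -42.   4.]
8 27 [626. -90.   4.] [638. -64.   6.] [716. -37.  10.]
48 12 [ 500. -248.   46.] [ 508. -245.   50.] [ 515. -241.   52.]
56 40 [ 497. -318.   52.] [ 511. -248.   56.] [ 536. -241.   59.]
64 51 [ 498. -320.   60.] [ 516. -249.   64.] [ 538. -240.   68.]
72 45 [ 498. -318.   68.] [ 512. -248.   72.] [ 538. -243.   76.]
80 33 [ 499. -315.   76.] [ 508. -246.   80.] [ 526. -241.   83.]
88 32 [ 494. -333.   85.] [ 509. -248.   89.] [ 528. -240.   92.]
330 [(309, [552.0, -166.0, -2.0], [148, 123, 84]), (313, [530.0, -337.0, 150.0], [44, 49, 51])]
333 [(309, [524.0, -329.0, 137.0], [33, 34, 37]), (313, [530.0, -339.0, 145.0], [31, 33, 37])]
336 [(309, [527.0, -311.0, 113.0], [83, 68, 48]), (313, [530.0, -340.0, 139.0], [24, 26, 26])]
339 [(309, [545.0, -201.0, 4.0], [168, 138, 95]), (313, [530.0, -340.0, 131.0], [27, 33, 31])]
342 [(309, [527.0, -307.0, 94.0], [27, 26, 28]), (313, [530.0, -339.0, 122.0], [25, 24, 25])]
345 [(309, [526.0, -314.0, 93.0], [18, 26, 26]), (313, [530.0, -338.0, 114.0], [25, 23, 28])]
348 [(309, [524.0, -326.0, 96.0], [20, 24, 24]), (313, [530.0, -336.0, 104.0], [26, 28, 29])]
351 [(309, [526.0, -315.0, 78.0], [19, 17, 19]), (313, [530.0, -337.0, 98.0], [28, 28, 33])]
354 [(309, [526.0, -315.0, 70.0], [23, 19, 22]), (313, [533.0, -315.0, 69.0], [25, 25, 29])]
357 [(309, [525.0, -316.0, 63.0], [22, 23, 24]), (313, [534.0, -312.0, 58.0], [23, 23, 23])]
360 [(309, [525.0, -314.0, 53.0], [57, 60, 61]), (313, [539.0, -284.0, 21.0], [32, 79, 154])]
```

Both fingertips measure z ≈ 46 in the camera, while the reported TCP is z = 1. The true tips are therefore about 40 mm higher than reported. I open, lower in part, and measure again.

```bash
cat >> h.py <<'E'
def tips(n='side',r=75):
    "dark finger points near the gripper in tool frame of the reported TCP: x,y, lowest along z"
    p,W,c=cam(n); s=status.state(); R=Ro.from_rotvec(s["tcp_rot"]).as_matrix(); m=(p.max(2)<75)&np.isfinite(W[...,2])
    q=(W[m]-s["ee_pos"])@R; q=q[(abs(q[:,0])<25)&(abs(q[:,1])<r)&(q[:,2]>-110)&(q[:,2]<30)]
    for a,b in((-r,0),(0,r)):
        t=q[(q[:,1]>a)&(q[:,1]<b)]
        if len(t)>5:
            z=np.sort(t[:,2]); e=t[t[:,2]>z[-min(40,len(z))]]; print(n,"tip z",z[-1].round(1),z[-6:].mean().round(1),"x",np.percentile(e[:,0],[5,50,95]).round(1),"y",np.percentile(e[:,1],[5,50,95]).round(1),len(t))
E
python3 -c "
from h import *
tips()"
python3 -m handwheel '[[0,0,0,0,0,0],[0,0,0,0,0,0],[0,0,0,0,0,0],[0,0,0.008,0,0,0],[0,0,0.007,0,0,0]]' 0.0854
python3 -c "
from h import *
tips();plan([520,-275.7,-37])"
```

```text
side tip z -50.4 -53.4 x [-4.8  4.7  9.4] y [-42.7 -40.5 -33.3] 218
side tip z -46.6 -47.0 x [-7.6  1.7 10.8] y [29.6 32.3 34.3] 204
time: 6.08
ee_pos: [519.3, -275.4, -14.7]
tcp_rot: [0.533, -3.096, -0.0]
ft_force: [1.0, 0.4, -0.2]
finger_gap: 85.7
gripper_force: 0.0
side tip z -38.5 -55.7 x [-4.1  5.9 11.2] y [-55.6 -52.  -38.6] 174
side tip z -52.3 -54.4 x [-7.4  1.9 10.4] y [42.4 44.6 46.7] 163
t 6.12 pos [ 518.9 -275.1  -15.5] gap 85.5 gf 0.0 F [ 0.4  0.4 -0.5]
turn now [ 0.001 -0.001  0.001] shift now-frame [-0.8 -0.9 21.5] target-frame [-0.8 -0.9 21.5]
```

Confirmed: reported z = -15 with no contact, so the offset is about 41.5 mm. I take reported z = -38 as true tip z ≈ 10.

```bash

python3 -m handwheel '[[-0.0005,-0.0005,0.008,0,0,0],[0,0,0.007,0,0,0],[0,0,0.0075,0,0,0],[0,0,0,0,0,0],[0,0,0,0,0,0]]'
python3 -c "
from h import *
tips()"
python3 -m handwheel '[[0,0,0,0,0,0],[0,0,0,0,0,0],[0,0,0,0,0,0],[0,0,0,0,0,0],[0,0,0,0,0,0]]' 0.06
python3 -c "
from h import *
tips()"
```

```text
time: 6.75
ee_pos: [520.2, -275.8, -36.4]
tcp_rot: [-0.533, 3.096, -0.0]
ft_force: [0.4, -0.8, -0.4]
finger_gap: 85.3
gripper_force: 0.0
side tip z -51.8 -53.9 x [-6.4  4.2 11.8] y [-55.3 -51.6  -7.6] 182
side tip z -38.0 -49.8 x [-11.6  -2.3   9.6] y [22.7 45.  47.6] 173
time: 7.42
ee_pos: [520.4, -275.9, -35.5]
tcp_rot: [-0.533, 3.095, -0.001]
ft_force: [-4.1, 1.9, 15.7]
finger_gap: 67.7
gripper_force: 63.7
side tip z -52.9 -53.3 x [-5.3  4.3  8.3] y [-45.5 -43.5 -10.1] 196
side tip z -42.5 -49.3 x [-18.7  -4.4  11.4] y [ 4.  35.4 37.4] 169
```

```bash

python3 -m handwheel '[[0,0,-0.002,0,0,0],[0,0,-0.008,0,0,0],[0,0,-0.04,0,0,0],[0,0,-0.05,0,0,0],[0,0,0,0,0,0]]'
python3 -c "
from h import *
plan(hook(110),TILT)
p,W,c=cam('side'); s=status.state(); uv=proj(c,s['ee_pos']+[0,0,42])[0].astype(int); print(uv)
a=cv2.resize(p[uv[1]-60:uv[1]+60,uv[0]-70:uv[0]+70],None,fx=5,fy=5); save('b3.png',a)
hsv=cv2.cvtColor(p,cv2.COLOR_RGB2HSV); m=(hsv[...,0]>105)&(hsv[...,0]<125)&(hsv[...,1]>120)&(hsv[...,2]>50); m[:,:250]=0; m[:,450:]=0
q=W[m]; q=q[np.isfinite(q[:,2])]; R=Ro.from_rotvec(s['tcp_rot']).as_matrix(); q=(q-s['ee_pos'])@R; print('blue in tool',np.percentile(q,[5,25,50,75,95],axis=0).round(1).tolist())
"
```

```text
time: 8.1
ee_pos: [522.1, -277.0, 67.2]
tcp_rot: [-0.533, 3.091, -0.007]
ft_force: [0.8, -0.3, -3.5]
finger_gap: 67.5
gripper_force: 69.5
t 8.1 pos [ 522.1 -277.    67.2] gap 67.5 gf 69.5 F [ 0.8 -0.3 -3.5]
turn now [-0.005 -0.432  0.002] shift now-frame [-208.4  180.6 -172.6] target-frame [-261.   181.7  -68.6]
[302 326]
blue in tool [[-10.1, -27.7, -63.9], [-0.1, -8.2, -61.8], [10.9, 9.6, -57.9], [20.1, 20.7, -55.5], [30.9, 30.4, -45.7]]
```

View pics/b3.png

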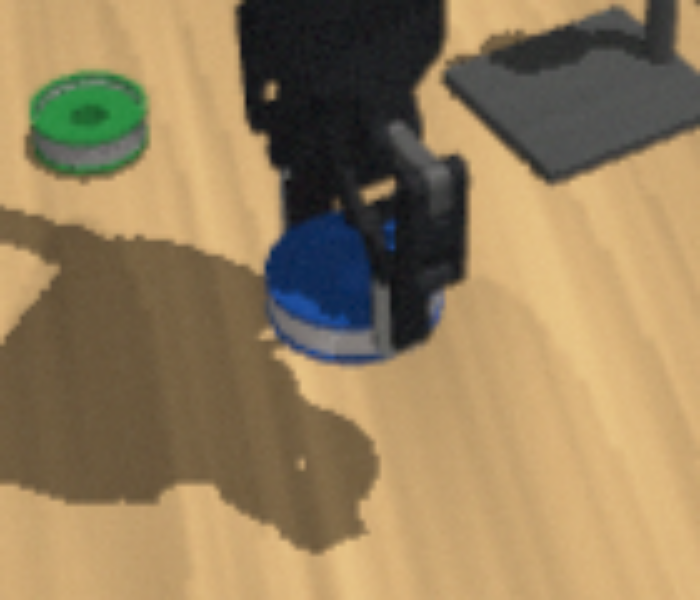

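The reel is held level: blue body at crop (355,285), near finger at (410,300) on its rim. I raise it, carry it above the hook tip, and tilt.

```bash

python3 -m handwheel '[[0,0,-0.04,0,0,0],[0,0,-0.045,0,0,0],[0,0,-0.045,0,0,0],[-0.035,0.03,-0.047,0,0,0],[-0.035,0.03,0,0,0,0]]' >/dev/null
python3 -m handwheel '[[-0.035,0.03,0,0,0,0],[-0.035,0.03,0,0,0,0],[-0.035,0.03,0,0,0,0],[-0.033,0.031,0,0,0,0],[0,0,0,0,-0.14,0]]' >/dev/null
python3 -m handwheel '[[0,0,0,0,-0.14,0],[0,0,0,0,-0.14,0],[0,0,0,0,-0.014,0],[0,0,0,0,0,0],[0,0,0,0,0,0]]' 
cat >> h.py <<'E'
HUE={"blue":(105,125),"orange":(5,14),"green":(55,85)}; RAD={"blue":35,"orange":32,"green":29}
def inhand(col,rng=90,ret=False):
    "coloured points near the gripper: fit centre/axis of the top face with both cameras, in hook frame coords (along level y, along in-plane x, s)"
    s=status.state(); T=Rt(TILT).as_matrix(); ex,ey,ez=T[:,0],T[:,1],-T[:,2]
    for n in("top","side"):
        p,W,c=cam(n); h=cv2.cvtColor(p,cv2.COLOR_RGB2HSV); lo,hi=HUE[col]
        m=(h[...,0]>=lo)&(h[...,0]<=hi)&(h[...,1]>110)&(h[...,2]>30)&np.isfinite(W[...,2])
        q=W[m]-HO; q=np.c_[q@ex,q@ey,q@ez]; q=q[(np.hypot(q[:,0],q[:,1])<rng)&(q[:,2]>0)&(q[:,2]<230)]
        print(n,len(q),"s pct",np.percentile(q[:,2],[5,25,50,75,95]).round(1))
        if len(q)<20: continue
        cs=cv2.findContours(m.astype(np.uint8),cv2.RETR_EXTERNAL,cv2.CHAIN_APPROX_NONE)[0]
        print("   x",np.percentile(q[:,0],[2,50,98]).round(1),"y",np.percentile(q[:,1],[2,50,98]).round(1))
E
python3 -c "
from h import *
plan(hook(114.5),TILT); inhand('blue'); tips('side'); tips('top')
p,W,c=cam('side');q=cam('top')[0]
save('c1.png',np.hstack([cv2.resize(p[140:300,280:440],(400,400)),cv2.resize(q[140:260,260:380],(400,400))]))
print(proj(c,[HO,hook(88),hook(150)]))
"
```

```text
time: 10.02
ee_pos: [655.3, -37.5, 238.0]
tcp_rot: [-0.462, 2.673, 0.101]
ft_force: [0.2, -0.0, -2.2]
finger_gap: 67.6
gripper_force: 70.0
t 10.03 pos [655.3 -37.5 238. ] gap 67.6 gf 70.0 F [ 0.2 -0.  -2.2]
turn now [ 0.001 -0.003  0.002] shift now-frame [-2.6  0.3 -5.1] target-frame [-2.6  0.3 -5.1]
top 485 s pct [152.8 162.2 164.8 168.5 171.9]
   x [-30.9 -12.6   6. ] y [-31.9   0.3  30.9]
side 262 s pct [155.9 163.8 167.6 169.7 172.4]
   x [-11.9  15.7  35.5] y [-33.4   9.6  35.3]
side tip z -52.7 -54.4 x [-5.2  2.9 10.6] y [-46.8 -43.6 -33.2] 193
side tip z -46.8 -59.6 x [-2.   4.5 10.7] y [30.8 34.9 37.6] 94
top tip z -34.6 -40.3 x [-20.9 -10.    4.3] y [-45.4 -33.4  -5.2] 141
top tip z -36.7 -41.9 x [-20.7 -11.2  -6.9] y [21.4 39.7 47.7] 149
[[358.17422717 236.84723191]
 [345.8402254  211.58851578]
 [336.41450526 192.28564931]]
```

View pics/c1.png

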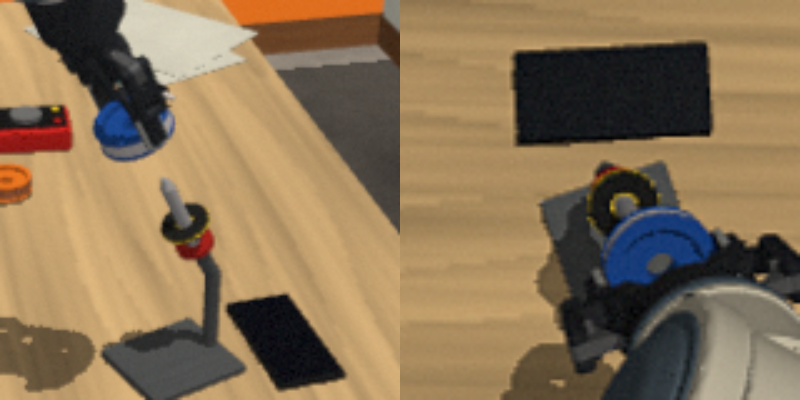

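Side view: the held blue reel at (135,128) sits up-axis of the hook tip at (168,185). Top view: its bore at (658,262) lies in line with the rod tip at (625,205). Blue's top face is at s ≈ 170, so the 41.5 mm offset is along the tool axis, and the lateral error is about 1-2 mm. I advance along the rod.

```bash

python3 -m handwheel '[[-0.002,0.0003,0.015,0,-0.003,0],[0,0,0.015,0,0,0],[0,0,0.017,0,0,0],[0,0,0,0,0,0],[0,0,0,0,0,0]]' 
python3 -c "
from h import *
plan(hook(95-35.5),TILT); inhand('blue'); plan(hook(30-35.5),TILT)"
python3 -m handwheel '[[0,0,0.005,0,0,0],[0,0,0.005,0,0,0],[0,0,0.003,0,0,0],[0,0,0,0,0,0],[0,0,0,0,0,0]]' 

```

```text
time: 10.95
ee_pos: [674.8, -30.1, 196.3]
tcp_rot: [-0.46, 2.67, 0.102]
ft_force: [0.1, -0.7, -1.8]
finger_gap: 67.5
gripper_force: 69.9
t 10.95 pos [674.8 -30.1 196.3] gap 67.5 gf 69.9 F [ 0.1 -0.7 -1.8]
turn now [0.001 0.001 0.001] shift now-frame [-1.3 -0.2  3.2] target-frame [-1.3 -0.2  3.2]
top 444 s pct [105.3 116.  118.6 122.7 125.5]
   x [-32.7 -14.1   3.2] y [-31.3   0.6  31.2]
side 256 s pct [107.6 117.1 120.3 123.2 126.2]
   x [-6.2 15.4 34.3] y [-34.4   9.7  35.8]
t 11.05 pos [674.9 -30.2 196.9] gap 67.7 gf 69.9 F [ 1.2 -0.3 -3.2]
turn now [0.    0.001 0.001] shift now-frame [-0.9 -0.  68.7] target-frame [-1.  -0.  68.7]
time: 11.68
ee_pos: [680.0, -28.2, 184.6]
tcp_rot: [-0.46, 2.67, 0.102]
ft_force: [0.2, 0.6, -2.8]
finger_gap: 67.3
gripper_force: 70.0
```

```bash

python3 -m handwheel '[[0,0,0.005,0,0,0],[0,0,0.005,0,0,0],[0,0,0.002,0,0,0],[0,0,0,0,0,0],[0,0,0,0,0,0]]' |grep -E "pos|force"
python3 -m handwheel '[[0,0,0.004,0,0,0],[0,0,0.004,0,0,0],[0,0,0,0,0,0],[0,0,0,0,0,0],[0,0,0,0,0,0]]' |grep -E "pos|force"
python3 -c "
from h import *
plan(hook(30-35.5),TILT)"

```

```text
ee_pos: [684.9, -26.2, 173.6]
ft_force: [3.8, 4.2, -3.9]
gripper_force: 69.6
ee_pos: [688.4, -25.0, 166.3]
ft_force: [6.4, 6.7, -2.9]
gripper_force: 69.5
t 12.93 pos [688.4 -25.  166.3] gap 67.3 gf 69.5 F [ 6.4  6.7 -2.9]
turn now [0.001 0.001 0.001] shift now-frame [-0.8 -0.4 34.9] target-frame [-0.9 -0.4 34.9]
```

```bash

python3 -m handwheel '[[-0.0008,0.0005,0,0,0,0],[0,0,0,0,0,0],[0,0,0.004,0,0,0],[0,0,0,0,0,0],[0,0,0,0,0,0]]' |grep -E "pos|force"
python3 -c "
from h import *
s=status.state();R=Ro.from_rotvec(s['tcp_rot']);print('Ftool',R.inv().apply(s['ft_force']).round(1))
plan(hook(30-35.5),TILT)"

```

```text
ee_pos: [689.9, -24.1, 162.9]
ft_force: [-0.3, 0.3, -2.8]
gripper_force: 70.0
Ftool [1.4 0.4 2.4]
t 13.55 pos [689.9 -24.1 162.9] gap 67.6 gf 70.0 F [-0.3  0.3 -2.8]
turn now [0.001 0.    0.001] shift now-frame [-0.7 -0.8 31.2] target-frame [-0.8 -0.7 31.2]
```

```bash
cat >> h.py <<'E'
def ft():
    s=status.state();R=Ro.from_rotvec(s['tcp_rot']); print('Ftool',R.inv().apply(s['ft_force']).round(1),"s_rep",((s['ee_pos']-HO)@hz(PSI)).round(1))
E
python3 -m handwheel '[[0,0,0.006,0,0,0],[0,0,0.006,0,0,0],[0,0,0.006,0,0,0],[0,0,0,0,0,0],[0,0,0,0,0,0]]' |grep -E "force"
python3 -c "
from h import *
ft()"
python3 -m handwheel '[[0,0,0.003,0,0,0],[0,0,0.003,0,0,0],[0,0,0,0,0,0],[0,0,0,0,0,0],[0,0,0,0,0,0]]' |grep -E "force"
python3 -c "
from h import *
ft();inhand('blue')"

```

```text
ft_force: [0.0, -0.4, -2.7]
gripper_force: 70.0
Ftool [ 1.2 -0.4  2.4] s_rep 7.8
ft_force: [-0.3, 0.0, -2.4]
gripper_force: 70.0
Ftool [1.3 0.1 2. ] s_rep 1.9
top 383 s pct [46.9 55.3 58.1 61.7 65.7]
   x [-33.7 -15.9   0.2] y [-30.3   1.1  32. ]
side 216 s pct [45.5 56.  59.6 61.9 64.7]
   x [ 1.  16.6 33.6] y [-29.8   7.9  36.1]
```

```bash

python3 -m handwheel '[[0,0,0.003,0,0,0],[0,0,0.002,0,0,0],[0,0,0,0,0,0],[0,0,0,0,0,0],[0,0,0,0,0,0]]' |grep -E "force"
python3 -c "
from h import *
ft()"
python3 -m handwheel '[[0,0,0,0,0,0],[0,0,0,0,0,0],[0,0,0,0,0,0],[0,0,0,0,0,0],[0,0,0,0,0,0]]' 0.0854
python3 -m handwheel '[[0,0,-0.02,0,0,0],[0,0,-0.03,0,0,0],[0,0,-0.03,0,0,0],[0,0,-0.03,0,0,0],[0,0,0,0,0,0]]'
python3 -c "
from h import *
inhand('blue');plan([470,266.5,100-42])"

```

```text
ft_force: [0.4, 0.3, -2.1]
gripper_force: 70.0
Ftool [0.5 0.1 2.1] s_rep -3.1
time: 16.15
ee_pos: [701.6, -20.0, 136.9]
tcp_rot: [-0.46, 2.67, 0.102]
ft_force: [0.2, -0.3, 0.0]
finger_gap: 85.4
gripper_force: 0.0
time: 16.77
ee_pos: [658.0, -36.3, 240.2]
tcp_rot: [-0.459, 2.666, 0.099]
ft_force: [-0.2, -0.3, 0.2]
finger_gap: 85.4
gripper_force: 0.0
top 722 s pct [43.8 47.2 49.9 53.1 56.2]
   x [-31.4   0.6  32.4] y [-29.8   2.1  33.6]
side 397 s pct [39.8 47.9 51.4 53.7 55.8]
   x [-28.3   6.1  33.9] y [-30.5   1.9  33.5]
t 16.88 pos [657.5 -35.8 237.3] gap 85.8 gf 0.0 F [-0.6 -1.4 -0.4]
turn now [-0.     0.438  0.001] shift now-frame [144.5 347.7 130.1] target-frame [ 76.  347.5 179.3]
```

Blue hangs on the collar (top face at s ≈ 55, underside at s ≈ 30). Next is the medium orange reel.

```bash

python3 -m handwheel '[[0,0,0,0,0.146,0],[0,0,0,0,0.146,0],[0,0,0,0,0.146,0],[0.01,0.045,0,0,0,0],[0.01,0.045,0,0,0,0]]' >/dev/null
python3 -m handwheel '[[0.01,0.045,0,0,0,0],[0.01,0.045,0,0,0,0],[0.01,0.045,0,0,0,0],[0.01,0.045,0.03,0,0,0],[0.01,0.045,0.03,0,0,0]]' >/dev/null
python3 -m handwheel '[[0.006,0.032,0.04,0,0,0],[0,0,0.04,0,0,0],[0,0,0.04,0,0,0],[0,0,0,0,0,0],[0,0,0,0,0,0]]' >/dev/null
python3 -c "
from h import *
plan([470,267,-34.5]); tips()"

```

```text
t 18.75 pos [470.3 266.1  57.5] gap 85.2 gf 0.0 F [0.7 0.8 0.6]
turn now [ 0.    -0.001  0.001] shift now-frame [-0.1  0.9 92. ] target-frame [-0.1  0.9 92. ]
side tip z -58.8 -61.7 x [-3.1  3.6  8.2] y [-57.  -53.3 -46.2] 122
side tip z -53.9 -56.1 x [-6.1  2.8 12.5] y [40.9 44.3 47.8] 110
```

```bash

python3 -m handwheel '[[0,0.0009,0.03,0,0,0],[0,0,0.03,0,0,0],[0,0,0.02,0,0,0],[0,0,0.0115,0,0,0],[0,0,0,0,0,0]]' |grep -E "pos|force"
python3 -m handwheel '[[0,0,0,0,0,0],[0,0,0,0,0,0],[0,0,0,0,0,0],[0,0,0,0,0,0],[0,0,0,0,0,0]]' 0.055
python3 -m handwheel '[[0,0,-0.002,0,0,0],[0,0,-0.008,0,0,0],[0,0,-0.05,0,0,0],[0,0,-0.05,0,0,0],[0,0,0,0,0,0]]'
python3 -c "
from h import *
plan(hook(114.5),TILT)"

```

```text
ee_pos: [469.8, 266.8, -34.5]
ft_force: [-0.3, 0.6, 0.3]
gripper_force: 0.0
time: 20.05
ee_pos: [470.1, 267.1, -33.2]
tcp_rot: [-0.533, 3.095, 0.001]
ft_force: [-3.7, -1.2, 20.9]
finger_gap: 62.0
gripper_force: 60.1
time: 20.68
ee_pos: [471.6, 267.7, 79.1]
tcp_rot: [-0.533, 3.091, 0.002]
ft_force: [1.2, -1.1, -2.6]
finger_gap: 61.8
gripper_force: 66.6
t 20.68 pos [471.6 267.7  79.1] gap 61.8 gf 66.6 F [ 1.2 -1.1 -2.6]
turn now [ 0.001 -0.431  0.001] shift now-frame [ -72.  -348.7 -164.5] target-frame [-134.5 -348.7 -119. ]
```

```bash

python3 -m handwheel '[[0,0,-0.04,0,0,0],[0,0,-0.045,0,0,0],[0,0,-0.045,0,0,0],[-0.01,-0.045,-0.035,0,0,0],[-0.01,-0.045,0,0,0,0]]' >/dev/null
python3 -m handwheel '[[-0.01,-0.045,0,0,0,0],[-0.01,-0.045,0,0,0,0],[-0.01,-0.045,0,0,0,0],[-0.01,-0.045,0,0,0,0],[-0.01,-0.045,0,0,0,0]]' >/dev/null
python3 -m handwheel '[[-0.002,-0.033,0,0,-0.144,0],[0,0,0,0,-0.144,0],[0,0,0,0,-0.143,0],[0,0,0,0,0,0],[0,0,0,0,0,0]]' 
python3 -c "
from h import *
plan(hook(94-34),TILT); inhand('orange')"

```

```text
time: 22.55
ee_pos: [654.3, -37.1, 240.1]
tcp_rot: [-0.461, 2.678, 0.101]
ft_force: [-0.1, -0.5, -1.0]
finger_gap: 62.3
gripper_force: 66.8
t 22.55 pos [654.3 -37.1 240.1] gap 62.3 gf 66.8 F [-0.1 -0.5 -1. ]
turn now [ 0.001 -0.008  0.001] shift now-frame [-2.9 -0.4 51.6] target-frame [-2.5 -0.4 51.6]
top 470 s pct [150.7 161.2 163.6 167.5 170.7]
   x [-29.5 -13.    8.7] y [-29.4   0.7  28.5]
side 353 s pct [151.6 159.9 164.  168.3 173.5]
   x [-21.7  14.8  32.5] y [-37.6  -3.5  32.9]
```

```bash

python3 -m handwheel '[[-0.0016,0.0007,0.015,0,-0.008,0],[0,0,0.017,0,0,0],[0,0,0.02,0,0,0],[0,0,0,0,0,0],[0,0,0,0,0,0]]' |grep -E "force"
python3 -c "
from h import *
ft();inhand('orange')"
python3 -m handwheel '[[0,0,0.005,0,0,0],[0,0,0.005,0,0,0],[0,0,0.004,0,0,0],[0,0,0,0,0,0],[0,0,0,0,0,0]]' |grep -E "force"
python3 -c "
from h import *
ft()"

```

```text
ft_force: [0.2, -0.2, -1.5]
gripper_force: 66.7
Ftool [ 0.5 -0.3  1.4] s_rep 59.7
top 414 s pct [100.2 109.5 112.  116.1 120.1]
   x [-31.3 -14.8   3.2] y [-27.7   2.4  30.1]
side 324 s pct [100.  108.1 112.4 117.1 150.1]
   x [-21.9  14.8  31.8] y [-52.4  -2.3  32.7]
ft_force: [0.8, 0.1, -1.6]
gripper_force: 66.8
Ftool [-0.  -0.2  1.8] s_rep 45.7
```

```bash

python3 -m handwheel '[[0,0,0.004,0,0,0],[0,0,0.004,0,0,0],[0,0,0,0,0,0],[0,0,0,0,0,0],[0,0,0,0,0,0]]' |grep -E "force"
python3 -c "
from h import *
ft()"
python3 -m handwheel '[[0,0,0.004,0,0,0],[0,0,0.003,0,0,0],[0,0,0,0,0,0],[0,0,0,0,0,0],[0,0,0,0,0,0]]' |grep -E "force"
python3 -c "
from h import *
ft()"

```

```text
ft_force: [-0.4, 0.5, -0.9]
gripper_force: 66.8
Ftool [0.6 0.6 0.7] s_rep 37.7
ft_force: [-0.2, 0.2, -2.5]
gripper_force: 66.8
Ftool [1.2 0.3 2.2] s_rep 30.7
```

```bash

python3 -m handwheel '[[0,0,0.005,0,0,0],[0,0,0.003,0,0,0],[0,0,0,0,0,0],[0,0,0,0,0,0],[0,0,0,0,0,0]]' |grep -E "force"
python3 -c "
from h import *
ft()"
python3 -m handwheel '[[0,0,0.003,0,0,0],[0,0,0.001,0,0,0],[0,0,0,0,0,0],[0,0,0,0,0,0],[0,0,0,0,0,0]]' |grep -E "force"
python3 -c "
from h import *
ft();inhand('orange')"

```

```text
ft_force: [-0.4, -0.5, -2.0]
gripper_force: 66.8
Ftool [ 1.4 -0.3  1.6] s_rep 22.7
ft_force: [1.2, 0.2, -1.6]
gripper_force: 66.8
Ftool [-0.4 -0.2  2. ] s_rep 18.7
top 381 s pct [ 60.2  68.8  71.2  75.2 129.5]
   x [-32.9 -15.4   1.6] y [-27.7   1.9  29.7]
side 298 s pct [59.  67.7 71.  75.3 80.5]
   x [-19.6  16.   32.5] y [-38.3  -2.7  34.6]
```

```bash

python3 -m handwheel '[[0,0,0.001,0,0,0],[0,0,0,0,0,0],[0,0,0,0,0,0],[0,0,0,0,0,0],[0,0,0,0,0,0]]' 0.0854 >/dev/null
python3 -m handwheel '[[0,0,0,0,0,0],[0,0,-0.03,0,0,0],[0,0,-0.04,0,0,0],[0,0,-0.04,0,0,0],[0,0,0,0,0,0]]'
python3 -c "
from h import *
inhand('orange');inhand('blue');plan([433,-15,58])
p,W,c=cam('side');q=cam('top')[0]
save('d1.png',np.hstack([cv2.resize(p[180:280,310:410],(400,400)),cv2.resize(q[160:240,280:360],(400,400))]))
p,W,c=cam('top');h=cv2.cvtColor(p,cv2.COLOR_RGB2HSV)
m=(h[...,0]>=55)&(h[...,0]<=85)&(h[...,1]>110)&np.isfinite(W[...,2]);print(m.sum(),np.percentile(W[m],[2,50,98],axis=0).round(1).tolist())
p,W,c=cam('side');h=cv2.cvtColor(p,cv2.COLOR_RGB2HSV)
m=(h[...,0]>=55)&(h[...,0]<=85)&(h[...,1]>110)&(W[...,2]>17);print(m.sum(),np.percentile(W[m],[2,50,98],axis=0).round(1).tolist())
"

```

```text
time: 27.85
ee_pos: [649.3, -38.9, 258.4]
tcp_rot: [-0.459, 2.665, 0.099]
ft_force: [0.6, -0.2, -0.1]
finger_gap: 85.4
gripper_force: 0.0
top 675 s pct [59.4 66.2 68.5 72.1 75.5]
   x [-29.6  -0.2  29.2] y [-27.3   1.   29.7]
side 507 s pct [57.5 66.  68.6 72.7 75.6]
   x [-26.    5.1  32.1] y [-29.   -3.5  30.5]
top 86 s pct [33.8 39.9 52.1 53.6 56.4]
   x [-33.2 -21.8  10.9] y [-29.6  14.8  35.4]
side 58 s pct [35.1 37.9 52.3 54.4 55.6]
   x [-25.1  10.7  36. ] y [-31.9 -25.6  13.4]
t 28.05 pos [648.4 -38.  254. ] gap 85.1 gf 0.0 F [-0.1 -0.5 -0.4]
turn now [0.001 0.437 0.001] shift now-frame [259.9  93.6  95.1] target-frame [195.4  93.5 196. ]
151 [[80.3, -788.8, 11.2], [439.2, 2.7, 21.3], [806.1, 565.8, 629.2]]
207 [[-494.0, -38.7, 17.2], [427.0, -6.8, 20.6], [457.0, 1936.1, 328.2]]
```

View pics/d1.png

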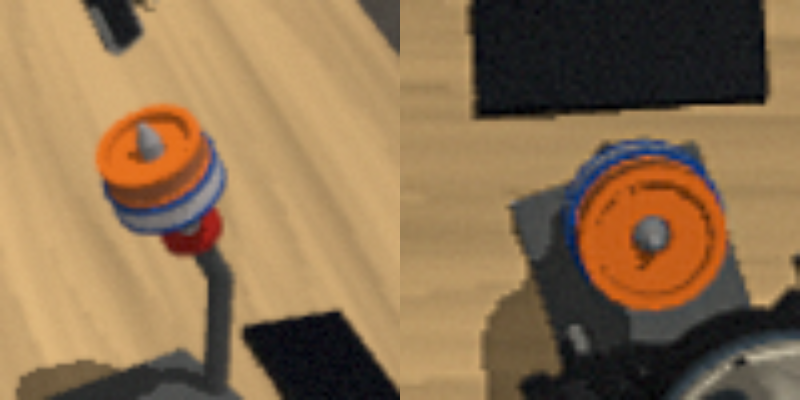

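Nested correctly: orange at (155,155) and (650,232) sits on blue, rod tip visible through its bore, top face at s ≈ 75. Now the green reel.

```bash

python3 -m handwheel '[[0,0,0,0,0.146,0],[0,0,0,0,0.146,0],[0,0,0,0,0.145,0],[0.045,0.022,0,0,0,0],[0.045,0.022,0,0,0,0]]' >/dev/null
python3 -m handwheel '[[0.045,0.022,0,0,0,0],[0.045,0.022,0.04,0,0,0],[0.015,0.005,0.05,0,0,0],[0,0,0.05,0,0,0],[0,0,0.05,0,0,0]]' >/dev/null
python3 -m handwheel '[[0,0,0,0,0,0],[0,0,0,0,0,0],[0,0,0,0,0,0],[0,0,0,0,0,0],[0,0,0,0,0,0]]' >/dev/null
python3 -c "
from h import *
plan([433.3,-14.8,-34]);tips()
p,W,c=cam('side');h=cv2.cvtColor(p,cv2.COLOR_RGB2HSV)
m=(h[...,0]>=55)&(h[...,0]<=85)&(h[...,1]>110)&(np.hypot(W[...,0]-433,W[...,1]+15)<50);print(m.sum(),np.percentile(W[m],[2,50,98],axis=0).round(1).tolist())
"
```

```text
t 30.12 pos [435.6 -15.9  66.6] gap 85.1 gf 0.0 F [ 0.8  0.3 -0.5]
turn now [-0.001  0.002  0.001] shift now-frame [  2.    1.9 100.6] target-frame [  1.8   1.8 100.6]
side tip z -61.7 -62.9 x [-3.9  3.6  7.8] y [-57.5 -53.8 -47.7] 155
side tip z -54.4 -55.7 x [-8.   0.6 10.8] y [41.8 45.4 48.6] 138
232 [[405.7, -39.6, 7.2], [431.7, -6.9, 19.2], [455.8, 13.5, 27.4]]
```

```bash

python3 -m handwheel '[[0.002,0.0018,0.03,0,0.002,0],[0,0,0.03,0,0,0],[0,0,0.03,0,0,0],[0,0,0.0105,0,0,0],[0,0,0,0,0,0]]' |grep -E "pos|force"
python3 -m handwheel '[[0,0,0,0,0,0],[0,0,0,0,0,0],[0,0,0,0,0,0],[0,0,0,0,0,0],[0,0,0,0,0,0]]' 0.05
python3 -m handwheel '[[0,0,-0.002,0,0,0],[0,0,-0.008,0,0,0],[0,0,-0.05,0,0,0],[0,0,-0.05,0,0,0],[0,0,0,0,0,0]]'
python3 -c "
from h import *
plan(hook(114.5),TILT)"

```

```text
ee_pos: [432.4, -14.8, -34.6]
ft_force: [0.3, -0.7, -0.0]
gripper_force: 0.0
time: 31.48
ee_pos: [433.2, -14.9, -33.4]
tcp_rot: [-0.534, 3.095, -0.001]
ft_force: [-2.1, -0.2, 17.3]
finger_gap: 55.5
gripper_force: 59.7
time: 32.1
ee_pos: [434.7, -15.1, 78.9]
tcp_rot: [-0.533, 3.091, -0.004]
ft_force: [-0.5, -0.1, -1.8]
finger_gap: 55.0
gripper_force: 64.7
t 32.1 pos [434.7 -15.1  78.9] gap 55.0 gf 64.7 F [-0.5 -0.1 -1.8]
turn now [-0.003 -0.432  0.002] shift now-frame [-201.4  -95.1 -163.7] target-frame [-251.6  -94.4  -64.6]
```

```bash

python3 -m handwheel '[[0,0,-0.04,0,0,0],[0,0,-0.045,0,0,0],[0,0,-0.045,0,0,0],[-0.03,-0.015,-0.038,0,0,0],[-0.04,-0.02,0,0,0,0]]' >/dev/null
python3 -m handwheel '[[-0.045,-0.02,0,0,0,0],[-0.045,-0.02,0,0,0,0],[-0.042,-0.02,0,0,-0.144,0],[0,0,0,0,-0.144,0],[0,0,0,0,-0.144,0]]' >/dev/null
python3 -m handwheel '[[0,0,0,0,0,0],[0,0,0,0,0,0],[0,0,0,0,0,0],[0,0,0,0,0,0],[0,0,0,0,0,0]]' 
python3 -c "
from h import *
plan(hook(94-34),TILT); inhand('green')"

```

```text
time: 33.98
ee_pos: [655.4, -36.5, 243.2]
tcp_rot: [-0.462, 2.676, 0.101]
ft_force: [0.3, -0.5, -1.2]
finger_gap: 55.2
gripper_force: 64.6
t 33.98 pos [655.4 -36.5 243.2] gap 55.2 gf 64.6 F [ 0.3 -0.5 -1.2]
turn now [ 0.001 -0.006  0.002] shift now-frame [-0.3 -0.7 53.9] target-frame [-0.  -0.6 53.9]
top 305 s pct [159.1 164.3 165.7 168.1 171.6]
   x [-28.7 -13.1   3.7] y [-25.7   1.   25.3]
side 142 s pct [156.6 165.  166.7 171.4 174.3]
   x [-8.5 11.5 26.4] y [-27.    9.3  30.2]
```

```bash

python3 -m handwheel '[[0.0008,0.0005,0.015,0,-0.006,0],[0,0,0.017,0,0,0],[0,0,0.022,0,0,0],[0,0,0,0,0,0],[0,0,0,0,0,0]]' |grep -E "force"
python3 -c "
from h import *
ft();inhand('green')"
python3 -m handwheel '[[0,0,0.004,0,0,0],[0,0,0.004,0,0,0],[0,0,0.002,0,0,0],[0,0,0,0,0,0],[0,0,0,0,0,0]]' |grep -E "force"
python3 -c "
from h import *
ft()"
python3 -m handwheel '[[0,0,0.004,0,0,0],[0,0,0.004,0,0,0],[0,0,0,0,0,0],[0,0,0,0,0,0],[0,0,0,0,0,0]]' |grep -E "force"
python3 -c "
from h import *
ft()"

```

```text
ft_force: [-0.2, -0.2, -1.0]
gripper_force: 64.5
Ftool [ 0.6 -0.1  0.8] s_rep 60.4
top 277 s pct [105.7 110.6 112.1 114.8 120.3]
   x [-27.8 -12.7   3.7] y [-24.    1.8  25.3]
side 142 s pct [104.1 112.  113.6 117.8 146.8]
   x [-2.2 13.3 27.8] y [-34.8   8.7  30. ]
ft_force: [0.8, -0.5, -0.8]
gripper_force: 64.5
Ftool [-0.2 -0.7  1. ] s_rep 50.1
ft_force: [-0.4, -0.2, -0.8]
gripper_force: 64.5
Ftool [ 0.8 -0.   0.5] s_rep 42.2
```

```bash

python3 -m handwheel '[[0,0,0.002,0,0,0],[0,0,0.002,0,0,0],[0,0,0,0,0,0],[0,0,0,0,0,0],[0,0,0,0,0,0]]' |grep -E "force"
python3 -c "
from h import *
ft()"
python3 -m handwheel '[[0,0,0.002,0,0,0],[0,0,0.002,0,0,0],[0,0,0,0,0,0],[0,0,0,0,0,0],[0,0,0,0,0,0]]' |grep -E "force"
python3 -c "
from h import *
ft();inhand('green');inhand('orange')"

```

```text
ft_force: [0.6, -0.2, -0.6]
gripper_force: 64.5
Ftool [-0.1 -0.4  0.8] s_rep 38.2
ft_force: [-0.1, -0.2, -0.9]
gripper_force: 64.6
Ftool [ 0.6 -0.2  0.8] s_rep 34.1
top 258 s pct [81.9 84.6 86.2 88.5 93.4]
   x [-27.8 -11.9   2.6] y [-25.4   0.6  25.2]
side 124 s pct [81.1 85.3 86.7 90.3 94. ]
   x [-0.4 13.4 28. ] y [-23.3   9.3  29.6]
top 97 s pct [53.4 57.7 64.  72.1 74.3]
   x [-30.7 -25.9  -7.7] y [-27.    6.1  31.2]
side 201 s pct [53.9 58.1 64.1 70.5 73.4]
   x [-24.7  10.7  32.9] y [-31.3 -23.1  11. ]
```

```bash

for i in 1; do :; done
python3 -m handwheel '[[0,0,0.001,0,0,0],[0,0,0.001,0,0,0],[0,0,0.001,0,0,0],[0,0,0.001,0,0,0],[0,0,0,0,0,0]]' >/dev/null
python3 -c "
from h import *
ft()"
python3 -m handwheel '[[0,0,0.001,0,0,0],[0,0,0.001,0,0,0],[0,0,0.001,0,0,0],[0,0,0.001,0,0,0],[0,0,0,0,0,0]]' |grep gap
python3 -c "
from h import *
ft()"
python3 -m handwheel '[[0,0,0.001,0,0,0],[0,0,0.001,0,0,0],[0,0,0.001,0,0,0],[0,0,0.001,0,0,0],[0,0,0,0,0,0]]' |grep gap
python3 -c "
from h import *
ft()"

```

```text
Ftool [ 1.6  1.3 -1.6] s_rep 30.0
finger_gap: 54.9
Ftool [ 1.1  1.  -1.1] s_rep 26.0
finger_gap: 55.0
Ftool [ 1.4  0.9 -1.9] s_rep 22.0
```

```bash

python3 -c "
from h import *
inhand('green');inhand('orange')"
python3 -m handwheel '[[0,0,0.001,0,0,0],[0,0,0.001,0,0,0],[0,0,0.001,0,0,0],[0,0,0.001,0,0,0],[0,0,0,0,0,0]]' |grep gap
python3 -c "
from h import *
ft()"
python3 -m handwheel '[[0,0,0.001,0,0,0],[0,0,0.001,0,0,0],[0,0,0,0,0,0],[0,0,0,0,0,0],[0,0,0,0,0,0]]' |grep gap
python3 -c "
from h import *
ft()"

```

```text
top 260 s pct [69.5 72.6 74.5 77.5 94.8]
   x [-34.6 -12.9   1.3] y [-25.3   1.   24.9]
side 118 s pct [71.9 73.9 75.3 79.3 82.1]
   x [ 0.1 14.4 28. ] y [-22.5   9.6  29.8]
top 93 s pct [41.2 46.2 56.6 59.5 62.6]
   x [-31.5 -25.8  -9.4] y [-27.4   6.   29.7]
side 199 s pct [41.6 46.3 52.6 58.6 62.8]
   x [-24.2  12.4  33.2] y [-32.4 -22.7  10.3]
finger_gap: 54.8
Ftool [ 0.7  1.  -0.7] s_rep 18.0
finger_gap: 55.0
Ftool [ 0.4  1.4 -0.5] s_rep 16.0
```

The stack moves together: green and orange have each gone down 12 mm. I keep pressing to the stop.

```bash

python3 -m handwheel '[[0,0,0.001,0,0,0],[0,0,0.0005,0,0,0],[0,0,0,0,0,0],[0,0,0,0,0,0],[0,0,0,0,0,0]]' |grep gap
python3 -c "
from h import *
ft()"
python3 -m handwheel '[[0,0,0.001,0,0,0],[0,0,0,0,0,0],[0,0,0,0,0,0],[0,0,0,0,0,0],[0,0,0,0,0,0]]' |grep gap
python3 -c "
from h import *
ft();inhand('green')"

```

```text
finger_gap: 55.0
Ftool [ 1.6  1.2 -3.3] s_rep 14.6
finger_gap: 55.3
Ftool [  2.8   3.  -18.1] s_rep 14.3
top 246 s pct [62.9 65.3 66.7 69.4 74.9]
   x [-29.  -12.7   1.2] y [-24.    0.9  25.3]
side 112 s pct [63.8 65.6 67.3 71.8 74.2]
   x [ 1.1 14.3 27.8] y [-25.5   9.   31.8]
```

Firm at the stop: 18 N at s_rep 14.3, green's top at s ≈ 73 as expected. One slight further press, then release.

```bash

python3 -m handwheel '[[0,0,0.0005,0,0,0],[0,0,0,0,0,0],[0,0,0,0,0,0],[0,0,0,0,0,0],[0,0,0,0,0,0]]' |grep gap
python3 -c "
from h import *
ft()"
python3 -m handwheel '[[0,0,0,0,0,0],[0,0,0,0,0,0],[0,0,0,0,0,0],[0,0,0,0,0,0],[0,0,0,0,0,0]]' 0.0854 |grep -E "gap|force"
python3 -m handwheel '[[0,0,0,0,0,0],[0,0,-0.02,0,0,0],[0,0,-0.04,0,0,0],[0,0,-0.05,0,0,0],[0,0,-0.05,0,0,0]]' |grep -E "gap|force"
python3 -m handwheel '[[0.03,0,-0.02,0,0,0],[0.03,0,0,0,0,0],[0.03,0,0,0,0,0],[0,0,0,0,0,0],[0,0,0,0,0,0]]' |grep -E "time|force"
python3 -c "
from h import *
for k in HUE: print(k); inhand(k)
p,W,c=cam('side');q=cam('top')[0]
save('e1.png',np.hstack([cv2.resize(p[180:280,310:410],(400,400)),cv2.resize(q[160:240,280:360],(400,400))]))
"
```

```text
finger_gap: 54.9
Ftool [  5.2   4.4 -26.7] s_rep 14.2
ft_force: [0.2, -0.1, -0.2]
finger_gap: 85.7
gripper_force: 0.0
ft_force: [0.2, -1.0, -0.6]
finger_gap: 85.4
gripper_force: 0.0
time: 44.68
ft_force: [0.2, 0.2, -0.5]
gripper_force: 0.0
blue
top 82 s pct [15.9 28.9 32.1 33.7 35.3]
   x [-33.9 -23.6  11.4] y [-29.7  11.6  36. ]
side 52 s pct [14.5 16.6 30.9 32.9 34.5]
   x [-18.8   9.4  35.3] y [-32.5 -27.5   2.2]
orange
top 106 s pct [33.4 38.6 48.7 52.7 54.6]
   x [-30.6 -24.6   8.1] y [-27.    8.4  31.3]
side 179 s pct [34.6 38.7 44.  50.5 53.6]
   x [-25.2  12.9  33.2] y [-29.3 -22.1  14.5]
green
top 449 s pct [63.  65.1 67.1 69.7 73.5]
   x [-26.4  -1.3  26.3] y [-25.2   0.9  26.1]
side 221 s pct [63.2 66.  67.7 70.3 73.6]
   x [-24.    4.4  28.1] y [-24.5   1.5  29.3]
```

View pics/e1.png

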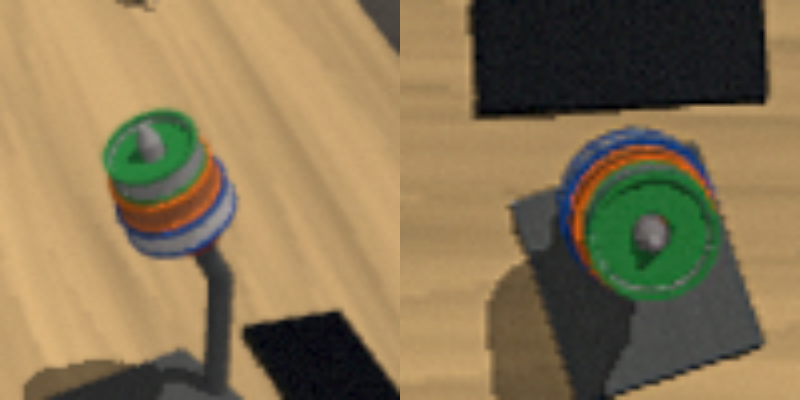

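The stack is nested: green at (155,150), orange at (170,200), blue at (185,225), right down to the red stop. Tops are at s ≈ 33, 53 and 73, exactly home, and the gripper is clear. I hand in.

```bash
python3 -c "
from bench import ticket
print(ticket.job_done())"
```

```text
the job is handed in; nothing more can be done
None
```

The blue, orange and green reels hang nested on the hook in that order, pressed home to the red stop with a highest reading of about 27 N, then let go; I handed the job in at about 45 s, without a verdict shown.

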